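# Hold a calibration weight over the scale with weight tongs

## Task

The brass weights must not be touched by hand, so pick up the blue-gripped spring tongs, close their red jaws on the knob of the smallest of the three brass weights on the rubber mat and lift it off, leaving the other two weights standing where they are. Carry it to the digital scale and hold it there in the tongs, upright and still, about five centimetres above the middle of the steel pan, touching neither pan nor scale, ready to be set down once the scale has zeroed. Finish while still holding it: do not put it down or let go.

Things in the scene. Friction and masses are not known exactly. Their poses are not given: they have to be found in the camera images.
- tongs: Spring tongs, 190 mm long, 0.09 kg, lying on the worktop, jaws to +x: two steel arms with blue grip plates (44 mm long, 34 tall, centred 80 mm ahead of the hinge) and red jaw pads (24 long, 14 tall, at 175 mm). Origin on the hinge at the underside; this is the left (+y) arm. The centre line is its +x turned about z by half of joint tongs_arm. Squeezing the blue plates closes the jaws.
- tongs_arm (a joint): Angle of the right arm towards the left, rad. 0: open as found, 48 mm over the blue plates, 51 mm between the jaws. 0.20: 32 mm over the plates, 16 mm between the jaws, plates and jaws parallel (2.2 mm at the jaws per mm at the plates). 0.25: stop, 7 mm jaw gap. A spring opens the tongs when let go; it pushes the plates apart with about 3 N at 0 and 8 N at 0.20.
- grip_left (a point): Centre of the outer face of the left (+y) blue grip plate, 20 mm above the tongs' underside.
- grip_right (a point): Centre of the outer face of the right (-y) blue grip plate, 20 mm above the tongs' underside.
- jaw_left (a point): Centre of the inner face of the left red jaw pad, 7 mm above the tongs' underside.
- jaw_right (a point): Centre of the inner face of the right red jaw pad, 7 mm above the tongs' underside.
- small_weight: The smallest of the three brass bell weights, 34 mm in diameter, 37 mm tall, about 0.12 kg, standing on the mat in any of the three places. Origin at the centre of its underside, z up. Its round knob, 16 mm in diameter, is at 24 to 37 mm above the underside; the body below is 34 mm wide and reaches 26 mm up.
- medium_weight: Middle brass bell weight, 42 mm in diameter, 46 mm tall, standing on the mat; origin at the centre of its underside. To be left standing.
- large_weight: Largest brass bell weight, 52 mm in diameter, 57 mm tall, standing on the mat; origin at the centre of its underside. To be left standing.
- weight_mat: Black rubber mat, 100 x 270 mm, 8 mm thick, fixed; origin at the centre of its underside. The weights stand in a row along its y axis, 88 mm apart, the middle one at its centre; its -x long side faces the robot.
- bench_scale: Grey compact digital scale, 150 x 140 mm, fixed, display to the robot (-x); origin at the centre of its underside. Its casing is 30 mm tall, the round steel pan's top is 42 mm above the worktop. Nothing on it moves. (A separate large shop scale with a broad pan stands on the far left, close beside the gripper's start pose: rise 0.1 m before moving away.)
- pan (a point): Centre of the top face of the round steel pan (104 mm in diameter), z up.

How it is judged:
By the outcome, as a careful person would: the job done as asked, in the order asked, and still so for the second after the job is handed in, while the arm keeps its last pose, push and grip.
It also fails if it takes over 48 s, if anything falls off the work surface, if the arm or the gripper's body presses on something with over 40 N, if the wrist force passes 120 N, or if a joint passes its speed limit or range.

## Robot

A 6-joint arm with a two-finger parallel gripper is mounted at the origin on a cart in front of the work surface, level with it; the furniture and walls round the work are solid. World frame = base frame: x ahead of the robot, y to its left, z up, the work surface at z = 0. Lengths are in m, angles in rad, forces in N, time in s.
With the tool pointing down it reaches from about 0.35 to 0.775 m from the base axis. Payload 7.3 kg.
Tool frame: the origin (TCP) lies on the mounting face of the last link; the fingertips stand 178 mm ahead of it and the grasp point (between the pads) lies 159 mm ahead of it (robot.grip_depth is the distance from the TCP to the grasp point, in m); z points along the fingers, y is the line along which they close (so a half turn about z gives the same grasp; the last joint's range is limited). The gripper opens to 92 mm and grips with 3 to 60 N. Pads are 19 mm wide; open, the fingers measure 130 mm over their backs; the gripper's body (75 mm by 190 mm) begins 47 mm behind the grasp point.
Start: joints at [-0.146, 0.342, 1.524, -0, 1.275, -0.146], TCP at [0.525, 0, 0.405] pointing down, gripper open.
Joint ranges: [-2.53, 2.53], [-0.77, 2.02], [0.04, 2.7], [-1, 4.14], [0.28, 2.66], [-3.11, 3.11]. Speed limits (rad/s): [2.57, 2.57, 3.14, 3.14, 3.14, 3.14].

## Interface

Orientations are given as [roll, pitch, yaw] about the fixed x, y, z axes, in that order (R = Rz(yaw) Ry(pitch) Rx(roll)).
In Python, from cell import observe, cams, robot, models gives the robot as it stands.
- The arm moves only by the shell command python3 -m jog 'ROWS' [FORCE]. ROWS is JSON, a list of rows, each a list of 3 entries, a list of its own where there are three numbers: the shift along the tool's x, y, z each as a share of 0.4 m, from -1 to 1, then the turn about the tool's z as a share of pi rad, from -1 to 1, then the closure, from 0 (fully open) to 1 (shut). In form: [[[x, y, z], turn, jaw], ...]. A call has 1 to 12 rows; each row is the pose to reach, as a shift and turn from the pose commanded when the call began, along the tool's axes at that moment, turning the shorter way round; what a row does not reach only later rows make up. A row lasts 1/8 s, in which the tool goes at most 62.5 mm and 10.7 degrees, less where a joint would pass 70% of its speed; a pose out of reach is approached as far as the arm can. A call with a number of a shift or a turn outside -1 to 1 is refused whole. A call with a gripper value outside its range is refused whole. The fingers move at their own pace and stop on an object; FORCE is the grip in N (left out, the last holds). Time passes only in rows, so rows that repeat a pose let the fingers close. It gives the time, the measured TCP pose, the force, the opening and the grip force at its end, in the units of the state.
- observe(): the state, without advancing time (a new reading comes with each control period).
- cams.read_camera(name): name is "scene" or "side" or "wrist"; returns the picture (420x560x3 uint8, red, green, blue); there is no depth.
- cams.camera_model(name): a dict with "camera_matrix" (3x3 intrinsics, pixels), "k1" (the pictures are not rectified: a ray, as slopes to the right and down, at radius r is drawn at 1 + k1 r^2 times it, then the intrinsics apply), "pose" (4x4, takes a point from camera to world coordinates). Camera axes: x right, y down, z forward; pixel columns grow to the right and rows downward; lengths in m; the calibration is good to about 2 mm. A picture is of the moment at which its call begins: read the wrist's pose just before it. camera_model takes no time and is no camera call; for the wrist camera it gives the pose at the moment of the call.
- robot.hand_in(): hands the job in; it is judged then, once.
Trained networks look in the newest picture that a camera, given by its name, has taken for a name from the list of things; names that differ only in an ending like _2 or _b are one class to them, and where a whole thing is asked for, a point or a joint stands for the part that bears it (a point fixed in the world has none). Each returns a list of dicts, best first, with "confidence" (0 to 1); they miss things now and then, are a little off and sometimes report something else, mostly with a low value. They report only what shows in the picture. A call takes as long as a camera call.
- models.find_in(target, camera): "position" ([x, y, z] in m, in world coordinates, good to about 4 mm: the middle of the surface that is visible of it).
- models.pinpoint(target, camera): "position" ([x, y, z] in m, in world coordinates, good to about 4 mm: a listed point, or the origin of a listed thing).
The state is a dict: "time": time; "qpos": joint angles; "qvel": joint speeds; "joint_efforts": joint torques, N m; "tool_pos": TCP position; "tool_rot": TCP orientation; "contact_force": force on the tool from outside, world axes, zero at the start; "torque": the same for the moment, N m; "opening": finger opening in m; "grip_force": force on a finger pad.
Only numpy, scipy, OpenCV 4.12 (cv2) and the standard library are available. Lean on these libraries where they do the work, as an engineer would, in place of code of your own. Each camera call takes 0.05 s, during which the arm holds its last target. There are 200 camera calls.

## Working session

There is one attempt and no reset: what is moved stays moved. The work goes in short steps, Python scripts to look and compute and a shell command to move; the robot and the scene stay as the last step left them, time stands still between calls to the robot, and variables do not carry over. Pictures are saved under pics/ and viewed, at most 10 in all, crops included, and the job is handed in when it is done.

```bash
mkdir -p pics
python3 - <<'E'
from cell import observe,cams,robot,models
import cv2,numpy as np
s=observe();print(s['time'],s['tool_pos'],s['tool_rot'],s['opening'],robot.grip_depth)
ims=[]
for c in("scene","side"):
    im=cams.read_camera(c);ims.append(im)
    for t in("tongs","grip_left","grip_right","jaw_left","jaw_right","small_weight","medium_weight","large_weight","weight_mat","bench_scale","pan"):
        r=models.pinpoint(t,c)
        print(c,t,[(np.round(d['position'],3).tolist(),round(d['confidence'],2)) for d in r[:3]])
    cv2.imwrite(f"pics/{c}0.png",im[:,:,::-1])
print(observe()['time'])
E
```

```text
0.0 [5.24860705e-01 4.73692086e-05 4.04019327e-01] [-3.14001360e+00 -2.55060216e-04  1.57079378e+00] 0.09186046055330395 0.1592
scene tongs [([0.413, -0.315, 0.004], 0.5), ([0.495, -0.335, 0.016], 0.38)]
scene grip_left [([0.492, -0.281, 0.019], 0.52)]
scene grip_right [([0.493, -0.331, 0.022], 0.62)]
scene jaw_left [([0.58, -0.267, 0.004], 0.78)]
scene jaw_right [([0.585, -0.096, 0.004], 0.59)]
scene small_weight [([0.595, -0.006, 0.007], 0.61)]
scene medium_weight [([0.598, 0.084, 0.009], 0.82)]
scene large_weight [([0.586, -0.095, 0.007], 0.95)]
scene weight_mat [([0.59, -0.005, 0.005], 0.92)]
scene bench_scale [([0.544, 0.297, 0.001], 0.96)]
scene pan [([0.564, 0.297, 0.043], 0.91)]
side tongs [([0.416, -0.318, -0.002], 0.69)]
side grip_left [([0.492, -0.278, 0.02], 0.59)]
side grip_right [([0.492, -0.329, 0.019], 0.72)]
side jaw_left [([0.586, -0.27, 0.01], 0.81), ([0.591, -0.011, -0.001], 0.61), ([0.596, 0.077, 0.009], 0.37)]
side jaw_right [([0.591, -0.322, 0.008], 0.62)]
side small_weight [([0.594, -0.01, 0.009], 0.5)]
side medium_weight [([0.599, 0.077, 0.01], 0.73)]
side large_weight [([0.588, -0.094, 0.005], 0.82)]
side weight_mat [([0.591, -0.011, 0.003], 0.83)]
side bench_scale [([0.545, 0.297, 0.001], 0.67)]
side pan [([0.565, 0.295, 0.042], 0.71)]
1.2
```

View pics/scene0.png

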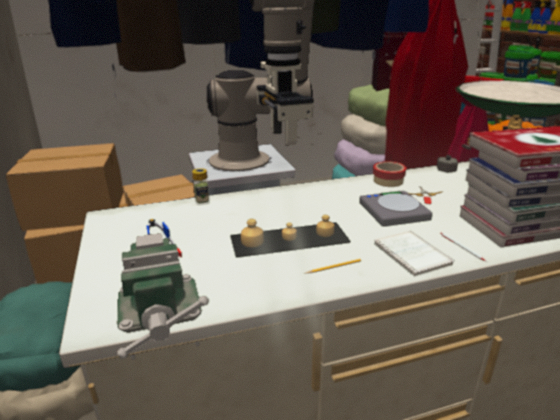

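View pics/side0.png

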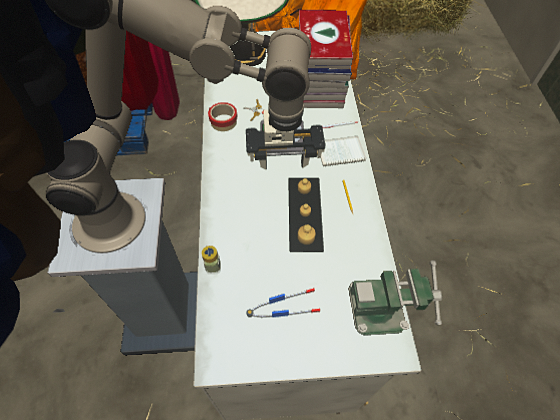

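The scene view shows the small weight in the middle of the mat at (289,232), large at (252,235), medium at (325,225), and the vise behind the tongs. The side view shows the tongs at (250-320, 290-315), hinge to −x, and the scale hidden under the gripper. All of this agrees with the network fixes: small weight (0.594, −0.008), pan (0.564, 0.296). I'll move above the tongs.

```bash
python3 -m jog '[[[0,0,-0.25],0,0],[[0,0,-0.25],0,0],[[-0.76,-0.08,-0.25],0.46,0],[[-0.76,-0.08,-0.25],0.46,0],[[-0.76,-0.08,-0.25],0.46,0],[[-0.76,-0.08,-0.25],0.46,0],[[-0.76,-0.08,-0.1],0.46,0],[[-0.76,-0.08,0.0],0.46,0],[[-0.76,-0.08,0.0],0.46,0],[[-0.76,-0.08,0.0],0.46,0],[[-0.76,-0.08,0.0],0.46,0],[[-0.76,-0.08,0.0],0.46,0]]' 20
cat > look.py <<'E'
from cell import observe,cams,robot,models
import cv2,numpy as np,sys
def look(c,ts,png=None,kind=models.pinpoint):
    im=cams.read_camera(c)
    if png: cv2.imwrite(f"pics/{png}.png",im[:,:,::-1])
    for t in ts:
        print(c,t,[(np.round(d['position'],4).tolist(),round(d['confidence'],2)) for d in kind(t,c)[:2]])
    return im
def st():
    s=observe();R=s['tool_rot'];print(round(s['time'],2),np.round(s['tool_pos'],4),np.round(R,3),'F',np.round(s['contact_force'],2),'T',np.round(s['torque'],2),'op',round(s['opening'],4),'g',round(s['grip_force'],1))
E
python3 - <<'E'
from look import *
st()
T=("tongs","grip_left","grip_right","jaw_left","jaw_right")
look("wrist",T,"wrist1");look("side",T)
E
```

```text
time: 2.7
tool_pos: [0.493, -0.3039, 0.4049]
tool_rot: [3.141, -0.0, 0.128]
contact_force: [-0.9, 0.2, -0.1]
opening: 0.0917
grip_force: 0.0
2.7 [ 0.493  -0.3039  0.4049] [ 3.141 -0.     0.128] F [-0.92  0.18 -0.05] T [ 0.02  0.14 -0.02] op 0.0917 g 0.0
wrist tongs [([0.4115, -0.3187, -0.0008], 0.76), ([0.4941, -0.3302, 0.0218], 0.75)]
wrist grip_left [([0.4862, -0.2846, 0.0168], 0.94)]
wrist grip_right [([0.4933, -0.3331, 0.0231], 0.69), ([0.5968, -0.0069, 0.0091], 0.56)]
wrist jaw_left [([0.5837, -0.2661, 0.006], 0.74)]
wrist jaw_right [([0.5893, -0.3177, 0.0084], 0.84)]
side tongs [([0.4155, -0.3146, -0.0019], 0.97)]
side grip_left []
side grip_right [([0.4922, -0.3297, 0.0189], 0.62)]
side jaw_left [([0.5806, -0.2736, 0.0068], 0.68)]
side jaw_right [([0.5882, -0.3176, 0.0069], 0.75)]
```

View pics/wrist1.png

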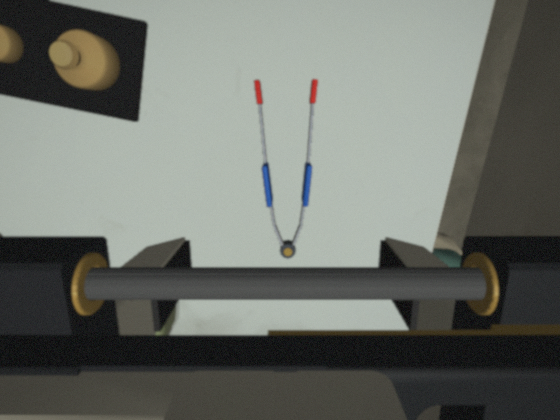

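The wrist view shows the tongs nearly aligned with the tool: hinge (288,250), blue plates (267,185) and (307,186), red jaws (258,92) and (313,91). I'll measure them from the pixels.

```bash
cat >> look.py <<'E'
def ray(m,uv,z):
    K=np.array(m['camera_matrix']);k=m['k1'];P=np.array(m['pose'])
    d=(np.array(uv)-K[:2,2])/[K[0,0],K[1,1]];s=d.copy()
    for _ in range(20): s=d/(1+k*(s@s))
    v=P[:3,:3]@np.r_[s,1];o=P[:3,3];return (o+v*(z-o[2])/v[2])[:2]
def blobs(im,lo,hi,n=2):
    h=cv2.cvtColor(im,cv2.COLOR_RGB2HSV);m=cv2.inRange(h,lo,hi)
    c,_,s,x=cv2.connectedComponentsWithStats(m);i=1+np.argsort(-s[1:,4])[:n]
    return [(x[j],s[j,4]) for j in i]
E
python3 - <<'E'
from look import *
im=cv2.imread("pics/wrist1.png")[:,:,::-1].copy();m=cams.camera_model("wrist")
im[235:]=128
for nm,lo,hi,z in(("red",(0,150,60),(8,255,255),.010),("blue",(100,120,40),(125,255,255),.025)):
    P=[]
    for c,a in blobs(im,lo,hi): p=ray(m,c,z);P.append(p);print(nm,np.round(c,1),a,np.round(p,4))
    print(' mid',np.round(np.mean(P,0),4))
print('hinge',ray(m,(288,250),.02))
E
```

```text
red [313.3  90.8] 90 [ 0.5903 -0.3204]
red [258.   91.5] 88 [ 0.5825 -0.2641]
 mid [ 0.5864 -0.2922]
blue [306.5 184.5] 208 [ 0.4951 -0.326 ]
blue [267.  184.7] 204 [ 0.4897 -0.2847]
 mid [ 0.4924 -0.3053]
hinge [ 0.41762101 -0.31641565]
```

```bash
python3 -m jog '[[[0,0.0035,0.3],-0.004,0.2],[[0,0.0035,0.45],-0.004,0.2],[[0,0.0035,0.52],-0.004,0.2],[[0,0.0035,0.555],-0.004,0.2],[[0,0.0035,0.555],-0.004,0.2],[[0,0.0035,0.555],-0.004,0.4],[[0,0.0035,0.555],-0.004,0.5],[[0,0.0035,0.555],-0.004,0.56],[[0,0.0035,0.555],-0.004,0.56],[[0,0.0035,0.555],-0.004,0.56],[[0,0.0035,0.555],-0.004,0.56]]' 30
python3 -c "
from look import *;st()"
```

```text
time: 4.68
tool_pos: [0.4934, -0.3055, 0.1832]
tool_rot: [3.141, -0.001, 0.138]
contact_force: [0.2, -0.2, 3.9]
opening: 0.0403
grip_force: 6.7
4.67 [ 0.4934 -0.3055  0.1832] [ 3.141e+00 -1.000e-03  1.380e-01] F [ 0.17 -0.19  3.88] T [0.06 0.02 0.  ] op 0.0403 g 6.7
```

```bash
python3 -m jog '[[[0,0,-0.05],0,0.56],[[0,0,-0.15],0,0.56],[[0,0,-0.3],0,0.56],[[0,0,-0.3],0,0.56],[[0,0,-0.3],0,0.56]]' 30
python3 - <<'E'
from look import *
st()
T=("tongs","grip_left","grip_right","jaw_left","jaw_right")
look("wrist",T,"wrist2");look("side",T,"side2");look("side",("small_weight","medium_weight","large_weight","weight_mat","bench_scale","pan"))
look("scene",("small_weight","medium_weight","large_weight","weight_mat","pan"))
a=cv2.imread("pics/wrist2.png");b=cv2.imread("pics/side2.png")
cv2.imwrite("pics/c2.png",np.hstack([a[0:300,150:450],cv2.resize(b[170:350,190:430],None,fx=1.667,fy=1.667)]))
E
```

```text
time: 5.3
tool_pos: [0.4928, -0.305, 0.302]
tool_rot: [-3.141, 0.001, 0.138]
contact_force: [-0.1, 0.1, -0.5]
opening: 0.0406
grip_force: 5.0
5.3 [ 0.4928 -0.305   0.302 ] [-3.141e+00  1.000e-03  1.380e-01] F [-0.13  0.13 -0.48] T [0.03 0.14 0.08] op 0.0406 g 5.0
wrist tongs []
wrist grip_left [([0.4904, -0.2878, 0.1368], 0.91)]
wrist grip_right [([0.494, -0.3237, 0.1401], 0.59)]
wrist jaw_left [([0.5812, -0.2759, 0.1207], 0.78), ([0.5877, -0.3091, 0.1266], 0.72)]
wrist jaw_right [([0.5867, -0.3111, 0.1251], 0.97)]
side tongs [([0.4128, -0.3166, 0.1162], 0.69)]
side grip_left [([0.4903, -0.2773, 0.1386], 0.74)]
side grip_right [([0.5983, 0.0763, 0.0115], 0.63), ([0.4151, -0.3193, 0.1158], 0.26)]
side jaw_left [([0.5811, -0.2776, 0.1251], 0.58)]
side jaw_right [([0.5848, -0.309, 0.1251], 0.65)]
side small_weight []
side medium_weight [([0.5967, 0.0762, 0.0091], 0.54)]
side large_weight [([0.5841, -0.0975, 0.0035], 0.52)]
side weight_mat [([0.5944, -0.0094, -0.0001], 0.73)]
side bench_scale [([0.5453, 0.2951, -0.0007], 0.69)]
side pan [([0.5678, 0.297, 0.0404], 0.92)]
scene small_weight [([0.5953, -0.0076, 0.0097], 0.45)]
scene medium_weight [([0.5973, 0.0818, 0.0085], 0.65)]
scene large_weight [([0.5859, -0.0943, 0.0093], 0.75), ([0.5901, -0.0105, 0.0036], 0.2)]
scene weight_mat [([0.5913, -0.0064, 0.0053], 0.66), ([0.5976, 0.0855, 0.0066], 0.55)]
scene pan [([0.565, 0.2986, 0.042], 0.78)]
```

View pics/c2.png

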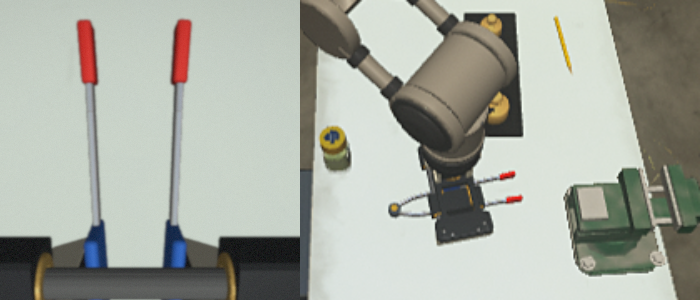

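The tongs are lifted and level: red jaws at crop (87,50) and (181,50), symmetric. The weights are undisturbed. I'll carry the tongs over the small weight.

```bash
python3 -m jog '[[[0.01,-0.05,0],0.004,0.56],[[0.03,-0.15,0],0.01,0.56],[[0.05,-0.27,0],0.02,0.56],[[0.07,-0.4,0],0.03,0.56],[[0.09,-0.53,0],0.04,0.56],[[0.11,-0.65,0],0.044,0.56],[[0.12,-0.72,0],0.044,0.56],[[0.121,-0.734,0],0.044,0.56],[[0.121,-0.734,0],0.044,0.56],[[0.121,-0.734,0],0.044,0.56],[[0.121,-0.734,0],0.044,0.56]]'
python3 - <<'E'
from look import *
st()
m=cams.camera_model("wrist")
im=look("wrist",("jaw_left","jaw_right","small_weight","medium_weight","large_weight"),"wrist3")
uz=observe()['tool_pos'][2]-.183
for c,a in blobs(im,(0,150,60),(5,255,255)): print('red',np.round(c,1),a,np.round(ray(m,c,uz+.01),4))
look("scene",("small_weight","jaw_left","jaw_right"))
look("side",("small_weight","jaw_left","jaw_right"))
E
```

```text
time: 7.92
tool_pos: [0.5007, -0.0088, 0.3027]
tool_rot: [3.141, -0.0, -0.001]
contact_force: [-0.4, -0.3, -1.0]
opening: 0.0403
grip_force: 5.0
7.92 [ 0.5007 -0.0088  0.3027] [ 3.141e+00 -0.000e+00 -1.000e-03] F [-0.43 -0.29 -1.01] T [ 0.03  0.11 -0.03] op 0.0403 g 5.0
wrist jaw_left [([0.5943, 0.0108, 0.1253], 0.88)]
wrist jaw_right [([0.5929, -0.0241, 0.1265], 0.9)]
wrist small_weight [([0.5955, -0.0066, 0.0086], 0.73)]
wrist medium_weight [([0.6017, 0.0787, 0.0085], 0.67)]
wrist large_weight []
red [236.7  50.9] 1115 [0.5951 0.0116]
red [331.2  50.4] 1103 [ 0.5952 -0.0271]
scene small_weight [([0.5442, 0.2955, 0.0029], 0.66), ([0.5962, -0.0072, 0.0092], 0.64)]
scene jaw_left [([0.593, 0.0085, 0.1261], 0.55)]
scene jaw_right [([0.5982, -0.0275, 0.125], 0.51)]
side small_weight [([0.5861, -0.0957, 0.0048], 0.71), ([0.5914, -0.0108, 0.0057], 0.6)]
side jaw_left [([0.592, 0.0033, 0.127], 0.75), ([0.5028, 0.0169, 0.1409], 0.59)]
side jaw_right [([0.5909, -0.0226, 0.1272], 0.43)]
```

View pics/wrist3.png

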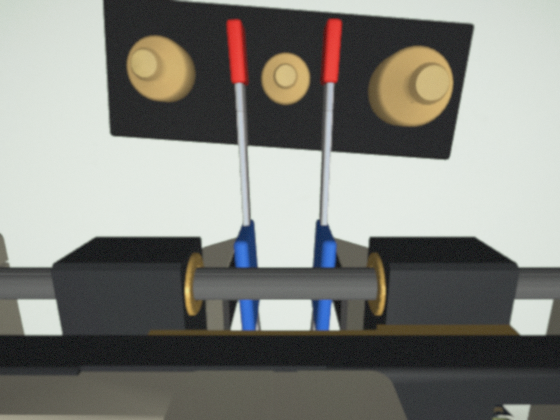

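The wrist view shows the small weight's knob at (286,76) between the red jaws (237,51) and (331,50), which are nearly centred. The row-direction difference is due to the height difference, so I'll convert it.

Run:
```python
from look import *
m=cams.camera_model("wrist");im=cv2.imread("pics/wrist3.png")
g=im[60:95,268:305];hsv=cv2.cvtColor(g,cv2.COLOR_BGR2HSV)
print(ray(m,(286,76),.045),ray(m,(285.5,78.5),.02), ray(m,(286+12,76),.045)-ray(m,(286-12,76),.045))
e=cv2.HoughCircles(cv2.resize(cv2.cvtColor(im[40:115,250:320],cv2.COLOR_BGR2GRAY),None,fx=4,fy=4),cv2.HOUGH_GRADIENT,1,10,param1=60,param2=20,minRadius=35,maxRadius=65)
if e is not None:
  for x,y,r in e[0][:3]: print(x/4+250,y/4+40,r/4,ray(m,(x/4+250,y/4+40),.045))
```

```text
[ 0.59446964 -0.00768687] [ 0.59549916 -0.00740927] [ 6.46695572e-06 -1.55180609e-02]
286.125 75.375 10.5 [ 0.59485047 -0.00776714]
```

```bash
python3 -m jog '[[[0,0,0.05],0,0.56],[[0,0,0.1],0,0.56],[[0,0,0.15],0,0.56],[[0,0,0.18],0,0.56],[[0,0,0.2],0,0.56],[[0,0,0.21],0,0.56],[[0,0,0.21],0,0.56],[[0,0,0.21],0,0.56]]'
python3 - <<'E'
from look import *
st()
m=cams.camera_model("wrist")
im=look("wrist",("jaw_left","jaw_right","small_weight"),"wrist4")
uz=observe()['tool_pos'][2]-.183
for c,a in blobs(im,(0,150,60),(5,255,255)): print('red',np.round(c,1),a,np.round(ray(m,c,uz+.01),4))
b=look("scene",("jaw_left","jaw_right"))
cv2.imwrite("pics/c4.png",np.hstack([im[0:200,180:400],cv2.resize(b[190:270,210:370],None,fx=2.5,fy=2.5)])[:,:,::-1])
E
```

```text
time: 9.62
tool_pos: [0.5009, -0.0079, 0.2192]
tool_rot: [3.141, -0.001, 0.0]
contact_force: [0.2, 0.4, -0.9]
opening: 0.0403
grip_force: 5.0
9.62 [ 0.5009 -0.0079  0.2192] [ 3.141e+00 -1.000e-03  0.000e+00] F [ 0.23  0.44 -0.87] T [ 0.05  0.21 -0.01] op 0.0403 g 5.0
wrist jaw_left [([0.5939, 0.0082, 0.0393], 0.89)]
wrist jaw_right [([0.5915, -0.0249, 0.0478], 0.58)]
wrist small_weight [([0.5962, -0.0074, 0.0097], 0.77)]
red [236.7  51. ] 1118 [0.5953 0.0127]
red [331.5  50.2] 1058 [ 0.5956 -0.0262]
scene jaw_left [([0.592, 0.0094, 0.0411], 0.53)]
scene jaw_right [([0.5949, -0.0264, 0.0425], 0.58)]
```

View pics/c4.png

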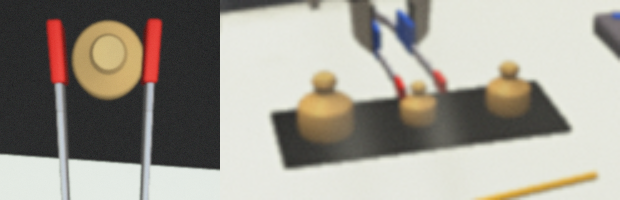

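Knob at crop (108,53) between jaws (57,51) and (152,51), at knob height in the scene crop. Closing.

```bash
python3 -m jog '[[[0,0.003,0.0025],0,0.58],[[0,0.003,0.0025],0,0.6],[[0,0.003,0.0025],0,0.62],[[0,0.003,0.0025],0,0.64],[[0,0.003,0.0025],0,0.66],[[0,0.003,0.0025],0,0.7],[[0,0.003,0.0025],0,0.75],[[0,0.003,0.0025],0,0.75],[[0,0.003,0.0025],0,0.75]]' 50
python3 - <<'E'
from look import *
st()
m=cams.camera_model("wrist")
im=look("wrist",("jaw_left","jaw_right","small_weight"),"wrist5")
for c,a in blobs(im,(0,150,60),(5,255,255)): print('red',np.round(c,1),a,np.round(ray(m,c,.045),4))
E
```

```text
time: 11.1
tool_pos: [0.5007, -0.0091, 0.2178]
tool_rot: [3.142, -0.0, -0.0]
contact_force: [-0.8, -0.8, -0.2]
opening: 0.0308
grip_force: 50.0
11.1 [ 0.5007 -0.0091  0.2178] [ 3.142 -0.    -0.   ] F [-0.84 -0.83 -0.17] T [-0.13  0.04 -0.09] op 0.0308 g 50.0
wrist jaw_left [([0.5935, -0.001, 0.041], 0.93)]
wrist jaw_right [([0.5937, -0.0184, 0.0413], 0.96)]
wrist small_weight [([0.5944, -0.0095, 0.0086], 0.64)]
red [259.1  50.3] 939 [0.5952 0.0023]
red [309.7  50.2] 912 [ 0.5952 -0.0184]
```

```bash
python3 -m jog '[[[0,0,-0.01],0,0.75],[[0,0,-0.03],0,0.75],[[0,0,-0.06],0,0.75],[[0,0,-0.1],0,0.75],[[0,0,-0.15],0,0.75],[[0,0,-0.2],0,0.75],[[0,0,-0.23],0,0.75],[[0,0,-0.25],0,0.75],[[0,0,-0.25],0,0.75],[[0,0,-0.25],0,0.75]]'
python3 - <<'E'
from look import *
st()
im=look("wrist",("jaw_left","jaw_right","small_weight"),"wrist6")
b=look("scene",("jaw_left","jaw_right","small_weight","medium_weight","large_weight","tongs"))
look("side",("jaw_left","jaw_right","small_weight","tongs"))
cv2.imwrite("pics/c6.png",np.hstack([im[0:200,180:400],cv2.resize(b[150:250,210:370],None,fx=2.5,fy=2.5)[:200],cv2.resize(b[190:270,210:370],None,fx=1,fy=2.5)])[:,:,::-1])
E
```

```text
time: 12.55
tool_pos: [0.5005, -0.0091, 0.3171]
tool_rot: [-3.141, 0.001, -0.0]
contact_force: [-0.7, 0.0, -1.6]
opening: 0.0308
grip_force: 50.0
12.55 [ 0.5005 -0.0091  0.3171] [-3.141e+00  1.000e-03 -0.000e+00] F [-0.73  0.03 -1.64] T [0.03 0.23 0.03] op 0.0308 g 50.0
wrist jaw_left [([0.5905, -0.0012, 0.1377], 0.77)]
wrist jaw_right [([0.5933, -0.0172, 0.1429], 0.69)]
wrist small_weight [([0.5976, -0.0076, 0.1088], 0.61)]
scene jaw_left [([0.5935, -0.0019, 0.1407], 0.75)]
scene jaw_right [([0.5936, -0.0192, 0.1405], 0.45)]
scene small_weight [([0.5957, -0.0068, 0.1079], 0.47), ([0.499, -0.0259, 0.1528], 0.39)]
scene medium_weight [([0.5454, 0.299, -0.0009], 0.67), ([0.5975, 0.0816, 0.0068], 0.5)]
scene large_weight [([0.5862, -0.0923, 0.0041], 0.9)]
scene tongs [([0.4161, -0.008, 0.1375], 0.53)]
side jaw_left [([0.5926, -0.0051, 0.1432], 0.74)]
side jaw_right [([0.594, -0.0205, 0.147], 0.4)]
side small_weight [([0.5923, -0.0106, 0.1068], 0.46)]
side tongs [([0.4185, -0.0089, 0.1302], 0.76)]
```

View pics/c6.png

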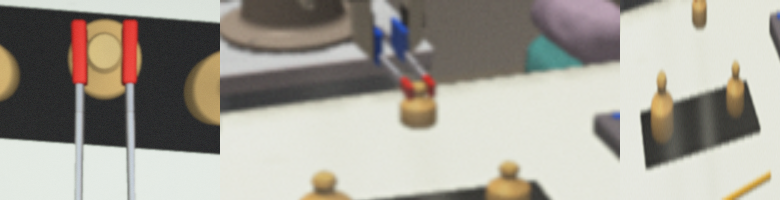

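The weight is held upright between the jaws at crop (104,52), and the other two still stand. I'll check the clearance around the scale before carrying it over.

Run:
```python
from look import *
st()
def proj(m,p):
    K=np.array(m['camera_matrix']);P=np.linalg.inv(np.array(m['pose']));c=P[:3,:3]@p+P[:3,3];s=c[:2]/c[2]
    s=s*(1+m['k1']*(s@s));return tuple(int(v) for v in (K[:2,:2]@s+K[:2,2]))
out=[]
for c in("side","scene"):
    im=cams.read_camera(c)[:,:,::-1].copy();m=cams.camera_model(c)
    big=im.copy()
    for yaw,col in((0,(0,0,255)),(.5,(255,0,255))):
        a=np.array([np.cos(yaw),np.sin(yaw)]);b=np.array([-a[1],a[0]]);t=np.array([.565,.297])-.094*a
        for z in(.19,.30):
            q=[proj(m,np.r_[t+i*.0375*a+j*.095*b,z]) for i,j in((1,1),(1,-1),(-1,-1),(-1,1))]
            cv2.polylines(big,[np.array(q)],True,col,1)
    out.append(big[:300,160:560] if c=="side" else big[20:320,160:560])
cv2.imwrite("pics/clr.png",np.hstack(out))
```

```text
13.35 [ 0.5007 -0.0091  0.3177] [ 3.142 -0.    -0.   ] F [-0.31  0.42 -2.08] T [0.01 0.26 0.02] op 0.0309 g 50.0
```

View pics/clr.png

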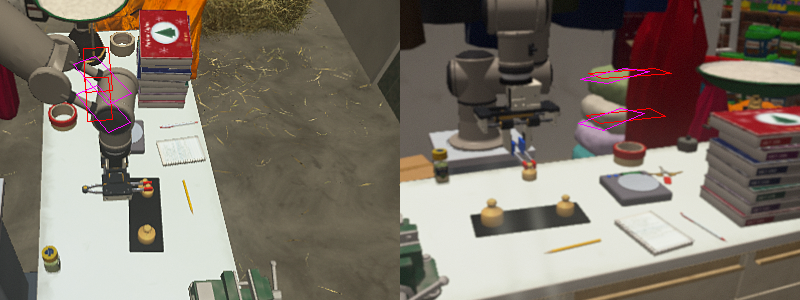

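The magenta outline (yaw 0.5) stays clear of the books and the shop scale's pan. I'll carry it that way, gently.

```bash
python3 -m jog '[[[0,-0.02,0],0,0.75],[[-0.003,-0.06,0],-0.01,0.75],[[-0.008,-0.12,0],-0.025,0.75],[[-0.014,-0.2,0],-0.045,0.75],[[-0.02,-0.28,0],-0.065,0.75],[[-0.025,-0.36,0],-0.085,0.75],[[-0.03,-0.44,0],-0.105,0.75],[[-0.035,-0.52,0],-0.125,0.75],[[-0.04,-0.58,0],-0.14,0.75],[[-0.043,-0.62,0],-0.152,0.75],[[-0.045,-0.645,0],-0.159,0.75],[[-0.045,-0.6525,0],-0.159,0.75]]'
python3 -m jog '[[[0,0,0],0,0.75],[[0,0,0.01],0,0.75],[[0,0,0.02],0,0.75],[[0,0,0.03],0,0.75],[[0,0,0.0375],0,0.75],[[0,0,0.0375],0,0.75]]'
python3 - <<'E'
from look import *
st()
im=look("wrist",("jaw_left","jaw_right","small_weight","pan"),"wrist7")
b=look("scene",("jaw_left","jaw_right","small_weight","pan"))
look("side",("small_weight","pan"))
cv2.imwrite("pics/c7.png",np.hstack([im[0:250,130:430],cv2.resize(b[130:230,340:460],(300,250))])[:,:,::-1])
E
```

```text
time: 14.95
tool_pos: [0.4825, 0.2523, 0.3177]
tool_rot: [3.141, 0.0, 0.5]
contact_force: [-0.1, 0.4, -2.5]
opening: 0.0306
grip_force: 50.0
time: 15.7
tool_pos: [0.4826, 0.2518, 0.3024]
tool_rot: [-3.142, 0.001, 0.499]
contact_force: [-0.1, -0.4, -2.1]
opening: 0.0311
grip_force: 50.0
15.7 [0.4826 0.2518 0.3024] [-3.142e+00  1.000e-03  4.990e-01] F [-0.06 -0.44 -2.13] T [-0.04  0.26  0.03] op 0.0311 g 50.0
wrist jaw_left [([0.5604, 0.3042, 0.1224], 0.83)]
wrist jaw_right [([0.5672, 0.2894, 0.124], 0.85)]
wrist small_weight [([0.5674, 0.2993, 0.0945], 0.94)]
wrist pan []
scene jaw_left [([0.5595, 0.3044, 0.123], 0.68)]
scene jaw_right [([0.5678, 0.2864, 0.1271], 0.8)]
scene small_weight [([0.5676, 0.2983, 0.0959], 0.56)]
scene pan [([0.5644, 0.2964, 0.0455], 0.71)]
side small_weight [([0.5632, 0.297, 0.0929], 0.51), ([0.414, 0.2117, 0.1169], 0.23)]
side pan [([0.5637, 0.2947, 0.0417], 0.69), ([0.5993, 0.0784, 0.0103], 0.37)]
```

View pics/c7.png

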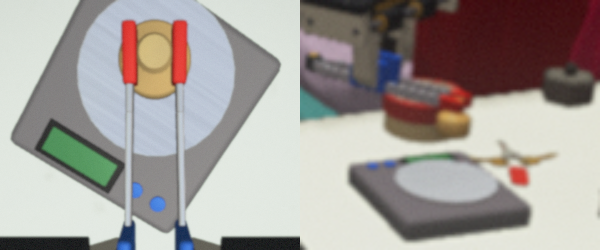

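The weight is upright in the jaws at crop (155,52), over the pan centre and about 50 mm above it. I'll let it settle, then hand in.

```bash
python3 -m jog '[[[0,0,0],0,0.75],[[0,0,0],0,0.75],[[0,0,0],0,0.75],[[0,0,0],0,0.75],[[0,0,0],0,0.75],[[0,0,0],0,0.75]]'
python3 - <<'E'
from look import *
look("scene",("small_weight","medium_weight","large_weight"));st()
print(robot.hand_in())
E
```

```text
time: 17.1
tool_pos: [0.4827, 0.2519, 0.3027]
tool_rot: [3.142, -0.0, 0.499]
contact_force: [0.4, -0.1, -2.2]
opening: 0.0306
grip_force: 50.0
scene small_weight [([0.5657, 0.2949, 0.0936], 0.56)]
scene medium_weight [([0.5968, 0.0846, 0.0102], 0.51)]
scene large_weight [([0.5833, -0.0964, 0.0051], 0.68), ([0.5675, 0.2873, 0.1239], 0.65)]
17.3 [0.4827 0.2519 0.3027] [ 3.142 -0.     0.5  ] F [ 0.6   0.14 -2.08] T [-0.07  0.2   0.02] op 0.031 g 50.0
the job is handed in; nothing more can be done
None
```

I handed the job in at 17.3 s with the smallest weight held upright in the tongs about 5 cm above the middle of the scale's pan, touching neither pan nor scale; the other two weights are still standing on the mat.

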